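# Lock the tool chest with hasp and pin

### The job

Lock the wooden chest: swing the steel hasp right over so that it lies flat over its staple, then take the locking pin out of its wooden keeper and push it through the staple loop above the hasp, from either side, fully home until its head meets the staple. The pin is stored head first, so at first only its shank can be gripped. Leave the cork block and the cake of wax on the lid where they are.

Things in the scene. Friction and masses are not known exactly. Their poses are not given: they have to be found in the camera images.
- chest: Low closed wooden chest, 220 x 240 x 80 mm, fixed to the bench; origin under its centre, x away from the robot at yaw 0, z up. On its top, on the line y = 0: the staple at x = -50 mm, the hasp's hinge line at x = +5 mm. The lid is shut.
- staple (a point): Middle of the fixed steel staple's loop, 20 mm above the chest top: an upright inverted U of 7 mm round bar, 21 mm clear inside (along x), 35 mm over its legs, crown top 40 mm above the chest. With the hasp shut the opening is 26 mm high and this point is half-way up it. The pin goes through along y, either way round; x points to the hasp's hinge; z up.
- hasp_hinge (a point): Middle of the hasp's hinge line, 5 mm above the chest top, 55 mm from the staple. Fixed; axes of the chest: hinge line along y, x points away from the staple, z up.
- hasp (a joint): Hasp angle, rad: 0 shut (flat, staple standing through its slot), pi/2 upright, more leaning back from the staple, 2.3 at most. Flat steel strap 40 mm wide, 4 mm thick, 105 mm from hinge to nose (last 10 mm 24 mm wide), slot 44 x 14 mm. The hinge is stiff: it stays where it is left; 1 to 2 N at the nose moves it. Shut, its upper face is 7 mm above the chest top.
- hasp_nose (a point): Free end of the hasp strap, 103 mm from the hinge line; moves with the strap.
- pin: Loose steel locking pin, about 0.18 kg, 140 mm long: a flat head and a round shank (16 mm across, 95 mm long, tapered to 7 mm over the last 15 mm), both 16 mm thick, so it lies flat. Origin on its underside at the square shoulder between head and shank; x points from tip to head, z across the flat head. The head is too wide for the loop and stops against the staple's legs.
- pin_head (a point): Centre of the pin's flat head (45 mm long, 34 mm wide, 16 mm thick), 8 mm above what it lies on; axes as the pin's. The shoulder is 22.5 mm from here towards the tip. At the start the head is hidden in the keeper, shoulder 30 to 35 mm inside the mouth, and cannot be gripped; 60 to 65 mm of the shank stands out.
- pin_tip (a point): Tip of the locking pin, on its axis, 117.5 mm from the centre of the head; 8 mm above what the pin lies on.
- keeper_mouth (a point): Middle of the open mouth of the keeper: a wooden hood, 90 x 60 x 38 mm, no floor, fixed to the bench, in which the pin is stored head first, lying on the bench. Opening 44 mm wide, 26 mm high. The way out of it is along this frame's -x, level.
- cork_block: Cork block, 85 x 55 x 30 mm, resting loose on the chest lid; origin under its centre.
- wax_block: Cake of wax, 34 x 55 x 21 mm, resting loose on the chest lid; origin under its centre.

How it is judged:
On the way, in this order (a step that is already met when the one before it is completed fails the run):
1. the hasp lies shut over the staple (value of joint hasp below 0.08 rad), for 0.2 s.
2. the pin is through the loop, fully home (value of joint hasp below 0.08 rad and horizontal distance between pin_head and staple below 0.037 m and horizontal distance between pin_tip and staple above 0.08 m and angle between the x axis of pin_head and the y axis of staple, either way round below 0.25 rad and x of pin_head in the frame of staple between -0.012 and 0.012 m and z of pin_head in the frame of staple between -0.02 and 0.012 m and z of pin_tip in the frame of staple between -0.02 and 0.02 m and linear speed of pin below 0.02 m/s and ((y of pin_head in the frame of staple below -0.015 m and y of pin_tip in the frame of staple above 0.07 m) or (y of pin_head in the frame of staple above 0.015 m and y of pin_tip in the frame of staple below -0.07 m))), for 0.2 s.
At the end, for the whole second after the job is handed in: Hasp within 0.08 rad of flat; the pin at rest through the loop above it, within 0.25 rad of the loop's axis and level to about 20 mm, the head's centre within 37 mm (26 is touching) and 12 mm sideways of the loop's middle on one side and the tip at least 80 mm past it on the other (all of step 2).
It fails at once if the cork block or the cake of wax is pushed about (more than 30 mm) (distance of any of cork_block, wax_block from where it was at the start of the episode above 0.03 m).
It also fails if it takes over 67 s, if anything falls off the work surface, if the arm or the gripper's body presses on something with over 40 N, if the wrist force passes 120 N, or if a joint passes its speed limit or range.

### The arm

A 7-joint arm with a two-finger parallel gripper is mounted at the origin on a cart in front of the work surface, level with it; the furniture and walls round the work are solid. World frame = base frame: x ahead of the robot, y to its left, z up, the work surface at z = 0. Lengths are in m, angles in rad, forces in N, time in s.
With the tool pointing down it reaches from about 0.425 to 1.025 m from the base axis. Payload 9.4 kg.
Tool frame: the origin (TCP) lies midway between the tips of the shut fingers; the grasp point (between the pads) lies 19 mm behind it; z points along the fingers, y is the line along which they close (so a half turn about z gives the same grasp; the last joint's range is limited). The gripper opens to 85 mm and grips with 20 to 120 N. Pads are 22 mm wide; open, the fingers measure 114 mm over their backs; the gripper's body (76 mm by 85 mm) begins 54 mm behind the grasp point. The pads swing forward as they close: fully open they stand 13 mm farther back than shut.
Start: joints at [-1.273, 0.599, -0.003, 1.599, 0.002, 0.943, -0.08], TCP at [0.265, 0.675, 0.231] pointing down, gripper open.
Joint ranges: [-2.57, 2.57], [-0.35, 1.97], [-1.29, 1.29], [0.11, 2.56], [-1.05, 4.19], [0.11, 1.86], [-2.63, 2.63]. Speed limits (rad/s): [2.22, 2.22, 3.01, 3.01, 3.14, 3.14, 3.14].

### API

Orientations are given as a rotation vector (axis times angle).
In Python, from plant import manip gives the robot as it stands.
- The arm moves only by the tool servo_tool, never from a script. Its argument "increments" is one flat list of numbers, 4 for each row, row after row: the shift along the tool's x, y, z in mm, then the turn about the tool's z in degrees. A call has 1 to 10 rows; each row is the pose to reach, as a shift and turn from the pose commanded when the call began, along the tool's axes at that moment; what a row does not reach only later rows make up. A row lasts 1/8 s, in which the tool goes at most 62.5 mm and 10.7 degrees, less where a joint would pass 70% of its speed; a pose out of reach is approached as far as the arm can. A call with a gripper value outside its range is refused whole. "jaw" is the finger opening in mm, from 0 to 85.4, set as the call begins (left out, the last holds). The fingers move at their own pace and stop on an object; "force" is the grip in N (left out, the last holds). Time passes only in rows, so rows that repeat a pose let the fingers close. It gives the time, the measured TCP pose, the force, the opening and the grip force at its end, in the units of the state.
- manip.sense(): the state, without advancing time (a new reading comes with each control period).
- manip.snapshot(name): name is "scene" or "top" or "wrist"; returns a dict with "img" (400x640x3 uint8, blue, green, red), "fovy" (degrees; the focal length in pixels is half the picture's height over the tangent of half this angle, whatever the lens; pixels are square), "cx", "cy" (the principal point, pixels), "dist_coeffs" ([k1, k2, p1, p2, k3] as OpenCV has them; the pictures are not rectified), "R" (3x3) and "t" (3): a world point X has camera coordinates R X + t. Camera axes: x right, y down, z forward; pixel columns grow to the right and rows downward; lengths in m; the calibration is good to about 2 mm. A picture is of the moment at which its call begins. There is no depth.
- manip.hand_in(): hands the job in; it is judged then, once.
The state is a dict: "t": time; "joints": joint angles; "qvel": joint speeds; "effort": joint torques, N m; "tcp_pos": TCP position; "orientation": TCP orientation; "contact_force": force on the tool from outside, world axes, zero at the start; "moment": the same for the moment, N m; "finger_gap": finger opening in m; "finger_force": force on a finger pad.
Only numpy, scipy, OpenCV 4.12 (cv2) and the standard library are available. Lean on these libraries where they do the work, as an engineer would, in place of code of your own. Each camera call takes 0.05 s, during which the arm holds its last target. There are 200 camera calls.

## Working session

There is one attempt and no reset: what is moved stays moved. The work goes in short steps, Python scripts to look and compute and a tool call to move; the robot and the scene stay as the last step left them, time stands still between calls to the robot, and variables do not carry over. Pictures are saved under pics/ and viewed, at most 12 in all, crops included, and the job is handed in when it is done.

Besides the shell and the picture viewer there is one more tool, called after "Emit:" in YAML: its name, and indented under it one key for each argument. servo_tool: Moves the arm, as the interface text tells. Its arguments: {"type":"object","properties":{"increments":{"type":"array","items":{"type":"number"}},"jaw":{"type":"number"},"force":{"type":"number"}},"required":["increments"]}

```bash
mkdir -p pics
cat > h.py <<'E'
import numpy as np,cv2,pickle
from plant import manip
from scipy.spatial.transform import Rotation as Ro
def snap(n,f):
    s=manip.snapshot(n); cv2.imwrite(f'pics/{f}.png',s['img']); pickle.dump(s,open(f'pics/{f}.pkl','wb')); return s
def load(f): return pickle.load(open(f'pics/{f}.pkl','rb'))
def K(s):
    f=200/np.tan(np.radians(s['fovy'])/2); return np.array([[f,0,s['cx']],[0,f,s['cy']],[0,0,1.]])
def onz(s,uv,z):
    uv=np.array(uv,float).reshape(-1,1,2)
    p=cv2.undistortPoints(uv,K(s),np.array(s['dist_coeffs'],float)).reshape(-1,2)
    R=np.array(s['R']);t=np.array(s['t']);C=-R.T@t
    d=np.c_[p,np.ones(len(p))]@R; z=np.broadcast_to(z,len(p))
    return C+d*((z-C[2])/d[:,2])[:,None]
def proj(s,X):
    R=np.array(s['R']);return cv2.projectPoints(np.array(X,float).reshape(-1,1,3),cv2.Rodrigues(R)[0],np.array(s['t'],float),K(s),np.array(s['dist_coeffs'],float))[0].reshape(-1,2)
def st():
    s=manip.sense();print(s['t'],np.round(s['tcp_pos'],4),'\n',np.round(Ro.from_rotvec(s['orientation']).as_matrix(),3),np.round(s['joints'],3),s['finger_gap']);return s
def totool(v):
    s=manip.sense();return Ro.from_rotvec(s['orientation']).as_matrix().T@np.array(v)*1000
E
python3 - <<'E'
from h import *
for n in ['scene','top','wrist']:
    s=snap(n,n+'0');print(n,s['fovy'],-np.array(s['R']).T@np.array(s['t']))
a=cv2.imread('pics/scene0.png');b=cv2.imread('pics/top0.png')
cv2.imwrite('pics/top0b.png',cv2.resize(b,(800,500)));cv2.imwrite('pics/scene0b.png',cv2.resize(a,(800,500)))
st()
E
```

```text
scene 56.93034766120472 [ 0.02907305 -0.49645227  0.53053151]
top 43.35501317195336 [ 0.45241577 -0.04203813  1.40550951]
wrist 68.35771843183085 [0.20234321 0.69893893 0.37349688]
0.15 [0.2653 0.6743 0.2306] 
 [[-0.931  0.366 -0.   ]
 [ 0.366  0.931 -0.001]
 [-0.    -0.001 -1.   ]] [-1.273  0.6   -0.003  1.6    0.002  0.943 -0.08 ] 0.08536277763429084
```

View pics/top0b.png

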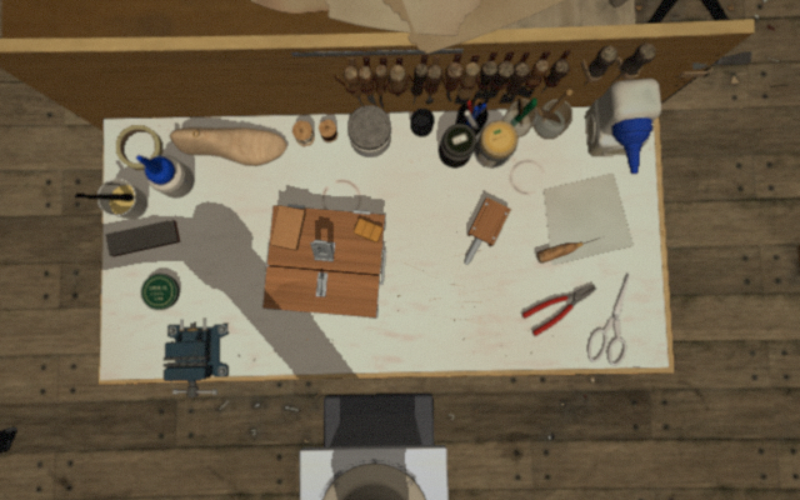

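View pics/scene0b.png

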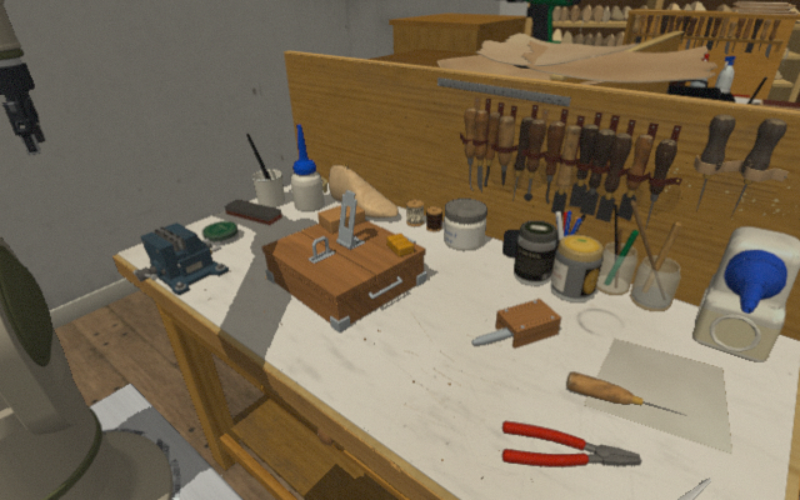

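The top view shows the chest at about (325,262) with the hasp upright and the staple in front of it. The keeper is at (490,220), with the pin pointing to lower left. I'll enlarge these.

Run:
```python
from h import *
b=cv2.imread('pics/top0.png');a=cv2.imread('pics/scene0.png')
c1=cv2.resize(b[155:265,205:315],(550,550),interpolation=cv2.INTER_CUBIC)
c2=cv2.resize(b[150:220,365:415],(250,350),interpolation=cv2.INTER_CUBIC)
o=np.zeros((550,800,3),np.uint8);o[:,:550]=c1;o[:350,550:]=c2;cv2.imwrite('pics/c1.png',o)
cv2.imwrite('pics/c2.png',cv2.resize(a[140:290,200:400],(800,600),interpolation=cv2.INTER_CUBIC))
```

```text
(no output)
```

View pics/c1.png

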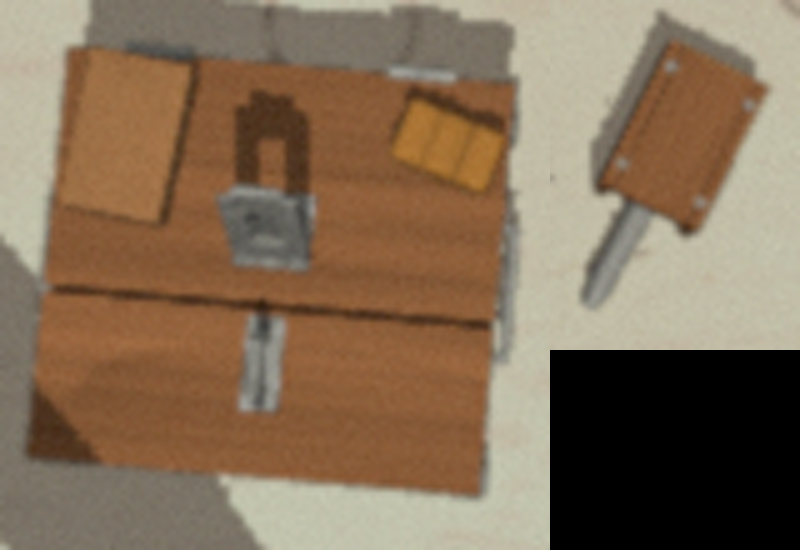

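View pics/c2.png

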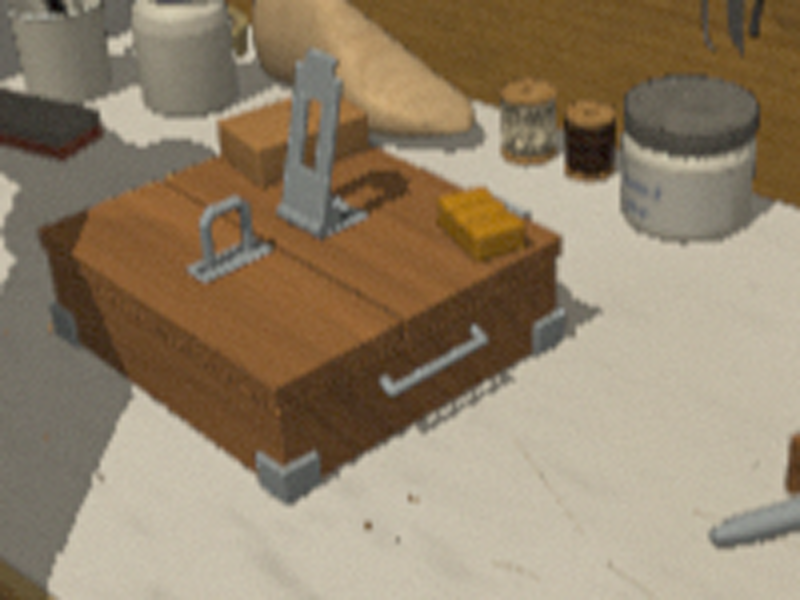

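The crops show the chest top corners at (68,46), (517,82), (483,495) and (27,458), the staple plate from (265,318) to (258,410), and the hasp upright. The keeper corners are (670,40), (768,88), (692,235) and (600,190), with the pin tip near (590,302).

Run:
```python
from h import *
s=load('top0');c=load('scene0')
def rect(uv,z,L,W):
    P=onz(s,uv,z); ctr=P.mean(0)
    ax=(P[0]+P[1]-P[2]-P[3]); yaw=np.arctan2(ax[1],ax[0])
    ay=(P[0]+P[3]-P[1]-P[2]); yaw2=np.arctan2(-ay[0],ay[1])
    print('sz',np.linalg.norm(ax)/2,np.linalg.norm(ay)/2,'ctr',ctr,'yaw',yaw,yaw2);return ctr,(yaw+yaw2)/2
o5=lambda l,ox,oy:[(ox+u/5,oy+v/5) for u,v in l]
ctr,yaw=rect(o5([(68,46),(517,82),(483,495),(27,458)],205,155),.08,.22,.24)
R=Ro.from_euler('z',yaw).as_matrix()
W=lambda p:ctr*[1,1,0]+R@np.array(p)
print('staple',W([-.05,0,.1]),'hinge',W([.005,0,.085]))
k,ky=rect(o5([(120,40),(218,88),(142,235),(50,190)],365,150),.038,.09,.06)
print('keeper mouth',k-[.045*np.cos(ky),.045*np.sin(ky),0],'tip',onz(s,o5([(40,302)],365,150),.008))
print('mid plate top',onz(s,o5([(265,318),(258,410)],205,155),.08), 'scene staple crown', onz(c,[(200+228/4,140+200/4)],.12),'feet',onz(c,[(200+231/4,140+259/4)],.083))
print('top pred staple crown',(proj(s,W([-.05,0,.12]))-[205,155])*5,'scene',(proj(c,[W([-.05,0,.12]),W([-.05,0,.08]),W([.005,0,.085]),W([.005,0,.188])])-[200,140])*4)
for nm,l,off in [('cork',[(85,50),(193,62),(163,222),(62,205)],0.11),('wax',[(412,95),(508,130),(485,190),(392,155)],.101)]:
    P=onz(s,o5(l,205,155),off); print(nm,(R.T@(P-ctr).T).T[:,:2].round(3).tolist())
```

```text
sz 0.21919296623702136 0.24002871315567728 ctr [0.55380772 0.08980203 0.08      ] yaw -0.1050743056882351 -0.10398444685629724
staple [0.50408063 0.09501899 0.1       ] hinge [0.55878043 0.08928033 0.085     ]
sz 0.0912064815178104 0.05732042201946295 ctr [ 0.63385763 -0.2672695   0.038     ] yaw -0.48577606184781585 -0.4876148059007159
keeper mouth [ 0.59408288 -0.24622266  0.038     ] tip [[ 0.54740049 -0.217736    0.008     ]]
mid plate top [[0.5278465  0.09486239 0.08      ]
 [0.47950593 0.09921643 0.08      ]] scene staple crown [[0.50790496 0.0961603  0.12      ]] feet [[0.50333043 0.09441267 0.083     ]]
top pred staple crown [[257.19985599 360.19950606]] scene [[224.37832214 203.14592001]
 [231.79482572 262.50126756]
 [304.21085123 221.47751188]
 [289.67647395  65.55400927]]
cork [[0.104, 0.105], [0.102, 0.048], [0.018, 0.056], [0.022, 0.109]]
wax [[0.095, -0.066], [0.081, -0.118], [0.049, -0.108], [0.063, -0.058]]
```

Emit:
servo_tool:
  increments: [-20,-15,-5,-1,-65,-48,-15,-2,-115,-85,-20,-4,-165,-122,-20,-6,-215,-158,-20,-8,-265,-195,-20,-9,-315,-232,-20,-10,-365,-269,-20,-12,-415,-306,-20,-14,-455,-335,-20,-15.5]
  jaw: 0

```text
t: 1.4
tcp_pos: [0.5673, 0.1936, 0.2512]
orientation: [0.165, 3.137, -0.001]
contact_force: [1.0, 0.7, -0.2]
finger_gap: 0.0001
finger_force: 0.0
```

```bash
cat > c.py <<'E'
from h import *
ctr=np.array([.5538,.0898,0]);R=Ro.from_euler('z',-.1045).as_matrix()
def rel():
    s=manip.sense();M=Ro.from_rotvec(s['orientation']).as_matrix()
    print('t',s['t'],'chest-frame tcp',np.round((R.T@(s['tcp_pos']-ctr))*1000,1),'tool y ang',np.degrees(np.arctan2(M[1,1],M[0,1])).round(2),'q',np.round(s['joints'],2),'F',np.round(s['contact_force'],1));return s,M
E
python3 - <<'E'
from c import *
s,M=rel()
print('to (85,0,250):',M.T@(ctr+R@[.085,0,.25]-s['tcp_pos'])*1000)
c=load('scene0')
for a in np.arange(1.5,2.1,.1):
    print(round(a,1),(proj(c,ctr+R@[.005-.105*np.cos(a),0,.085+.105*np.sin(a)])-[200,140])*4)
E
```

```text
t 1.4 chest-frame tcp [  2.6 104.6 251.2] tool y ang 83.98 q [-0.4   0.43 -0.04  1.87  0.02  0.84  1.02] F [ 1.   0.7 -0.2]
to (85,0,250): [ -82.47011784 -104.5763457     1.2913818 ]
1.5 [[279.1179521   66.62791306]]
1.6 [[293.59325596  60.8246849 ]]
1.7 [[307.96368461  56.80059032]]
1.8 [[322.06498194  54.5610886 ]]
1.9 [[335.74385522  54.08776483]]
2.0 [[348.85971438  55.3405503 ]]
2.1 [[361.28588436  58.26021904]]
```

Emit:
servo_tool:
  increments: [-30,-40,0,0,-60,-80,0,0,-72,-105,0,0,-72,-105,25,0,-72,-105,55,0,-72,-105,83,0,-60,-105,83,0,-45,-105,83,0,-35,-105,83,0,-35,-105,83,0]

```text
t: 2.65
tcp_pos: [0.5896, 0.0886, 0.1695]
orientation: [0.163, 3.136, 0.001]
contact_force: [1.1, -0.4, -0.3]
finger_gap: 0.0004
finger_force: 0.0
```

Run:
```python
from c import *
rel()
H=np.array([5,85])
for a in np.arange(1.5,-.1,-.15):
    r=np.interp(a,[.4,1.5],[101,88]); p=H+r*np.array([-np.cos(a),np.sin(a)])+2*np.array([np.sin(a),np.cos(a)])
    print(round(a,2),(p+[11,0]).round(0))
```

```text
t 2.65 chest-frame tcp [ 35.7   2.5 169.5] tool y ang 84.06 q [-0.22  0.52 -0.03  1.96  0.02  0.66  1.2 ] F [ 1.1 -0.4 -0.3]
1.5 [ 12. 173.]
1.35 [ -2. 173.]
1.2 [-15. 171.]
1.05 [-29. 167.]
0.9 [-42. 161.]
0.75 [-54. 152.]
0.6 [-64. 142.]
0.45 [-74. 130.]
0.3 [-80. 117.]
0.15 [-84. 102.]
0.0 [-85.  87.]
```

Emit:
servo_tool:
  increments: [12,0,-3,0,24,0,-4,0,38,0,-4,0,51,0,-2,0,65,0,2,0,78,0,8,0,90,0,17,0,100,0,27,0,101,0,28,0]

```text
t: 3.78
tcp_pos: [0.4884, 0.0988, 0.1393]
orientation: [-0.163, -3.135, 0.001]
contact_force: [0.1, 0.2, 1.1]
finger_gap: 0.0002
finger_force: 0.0
```

Run:
```python
from c import *
rel()
a=snap('scene','s1')['img'];cv2.imwrite('pics/s1c.png',cv2.resize(a[110:260,200:400],(800,600)))
```

```text
t 3.775 chest-frame tcp [-66.    2.1 139.3] tool y ang 84.06 q [-0.29  0.47 -0.03  2.2   0.03  0.48  1.12] F [0.1 0.2 1.1]
```

View pics/s1c.png

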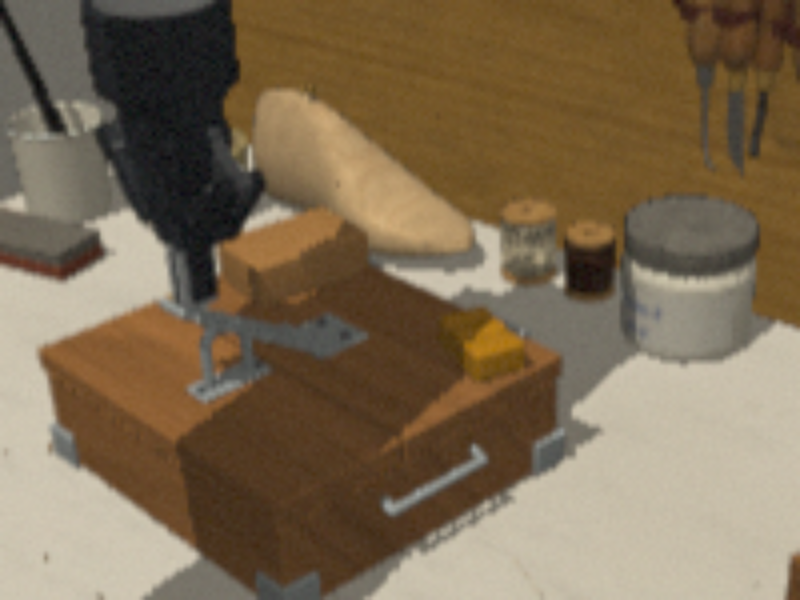

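The crop shows the hasp tilted to about 0.5 rad with the fingers on its nose at (180,305). I'll press it down flat.

Emit:
servo_tool:
  increments: [8,0,9,0,14,0,22,0,18,0,30,0,20,0,38,0,20,0,46,0,20,0,51,0,20,0,53,0,20,0,53,0]

```text
t: 4.82
tcp_pos: [0.4698, 0.1008, 0.0873]
orientation: [-0.164, -3.137, 0.0]
contact_force: [-0.2, -0.3, -0.0]
finger_gap: -0.0
finger_force: 0.0
```

Run:
```python
from c import *
rel()
```

```text
t 4.825 chest-frame tcp [-84.7   2.2  87.3] tool y ang 84.02 q [-0.31  0.55 -0.02  2.27  0.04  0.32  1.1 ] F [-0.2 -0.3 -0. ]
```

Emit:
servo_tool:
  increments: [0,0,1.5,0,0,0,2.5,0,0,0,2.5,0,0,0,2.5,0]

```text
t: 5.32
tcp_pos: [0.47, 0.1009, 0.0864]
orientation: [0.164, 3.136, 0.001]
contact_force: [-3.8, -0.8, 26.1]
finger_gap: -0.0002
finger_force: 13.1
```

Emit:
servo_tool:
  increments: [0,0,-15,0,0,0,-50,0,0,0,-100,0,0,0,-140,0]

```text
t: 5.82
tcp_pos: [0.4699, 0.1008, 0.2268]
orientation: [0.164, 3.136, 0.001]
contact_force: [0.9, 0.6, -0.9]
finger_gap: 0.0003
finger_force: 0.0
```

Run:
```python
from c import *
s,M=rel()
a=snap('scene','s2')['img'];w=snap('wrist','w2')['img']
o=np.zeros((500,800,3),np.uint8)
o[:,:400]=cv2.resize(a[110:235,220:320],(400,500));o[:250,400:]=cv2.resize(w,(400,250));o[250:,400:]=cv2.resize(a[170:270,350:510],(400,250));cv2.imwrite('pics/s2c.png',o)
tip=np.array([.5474,-.2177,0]);m=np.array([.5941,-.2462,0]);d=(m-tip)/np.linalg.norm(m-tip);print(d,np.degrees(np.arctan2(d[1],d[0])),np.linalg.norm(m-tip))
```

```text
t 5.825 chest-frame tcp [-84.6   2.2 226.8] tool y ang 84.02 q [-0.3   0.32 -0.03  2.15  0.02  0.68  1.12] F [ 0.9  0.6 -0.9]
[ 0.85359795 -0.52093237  0.        ] -31.394813824923506 0.05470959696433521
```

View pics/s2c.png

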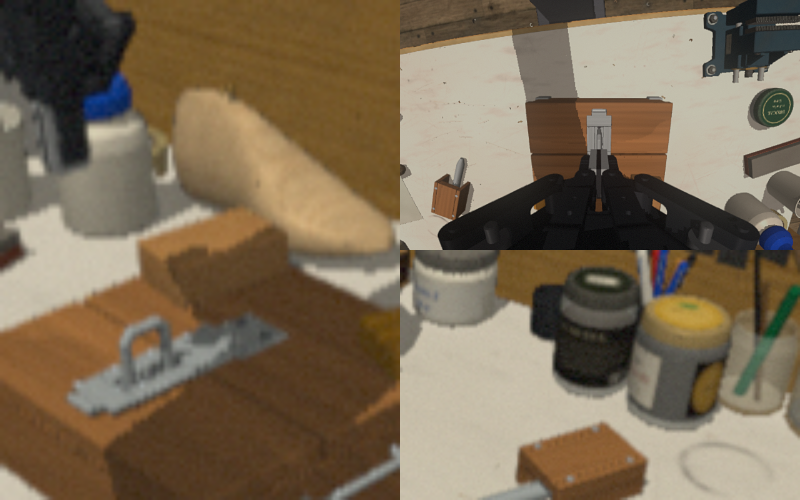

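The hasp lies flat with the staple through its slot. I'm moving on to the pin.

Emit:
servo_tool:
  increments: [-10,-25,0,2,-28,-65,0,5,-46,-110,5,8,-64,-155,10,11,-82,-200,14,14,-100,-245,18,17,-118,-285,22,20,-130,-312,27,22,-134,-321,27,22,-134,-321,27,22]
  jaw: 50

```text
t: 7.18
tcp_pos: [0.5695, -0.2317, 0.1974]
orientation: [-0.758, -3.048, -0.001]
contact_force: [-0.7, -0.1, 0.5]
finger_gap: 0.0501
finger_force: 0.0
```

Run:
```python
from c import *
st()
w=snap('wrist','w3')['img'];cv2.imwrite('pics/w3c.png',cv2.resize(w,(800,500)))
print(proj(load('w3'),[[.5474,-.2177,.008],[.5941,-.2462,.008]])*1.25)
```

```text
7.175 [ 0.5695 -0.2317  0.1974] 
 [[-0.884  0.468 -0.001]
 [ 0.468  0.884  0.001]
 [ 0.001  0.    -1.   ]] [ 0.222  0.507  0.106  1.898 -0.077  0.741  1.455] 0.05012953493088029
[[399.60982783 199.90307166]
 [395.9709153  258.11794997]]
```

View pics/w3c.png

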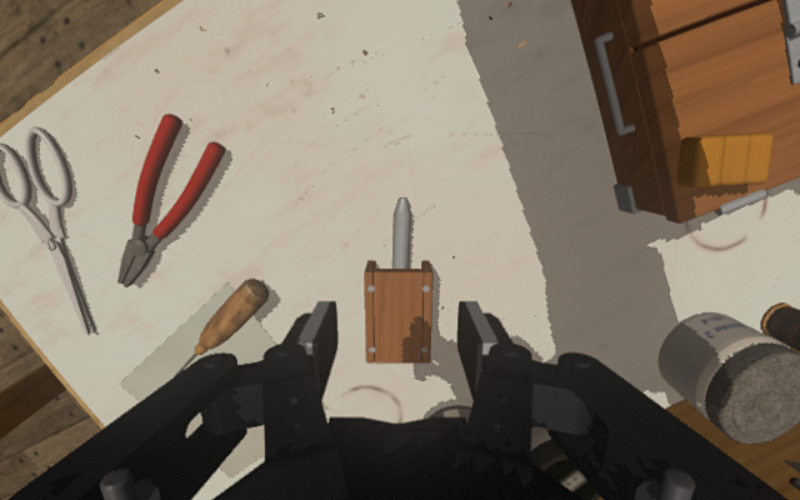

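The pin tip is at (403,198), the shank is central at (400,262), and the keeper roof front edge runs from (371,268) to (432,268). The shank points almost straight up the image.

Run:
```python
from c import *
s=load('w3')
p=onz(s,np.array([(403,198),(400.5,262)])/1.25,.008);m=onz(s,np.array([(371,268),(432,268)])/1.25,.038).mean(0)
d=p[1]-p[0];d/=np.linalg.norm(d);print(p,m,np.degrees(np.arctan2(d[1],d[0])),'exposed',(m-p[0])@d)
q=manip.sense();M=Ro.from_rotvec(q['orientation']).as_matrix()
for L in (.028,.040): print(L,M.T@(p[0]+d*L-q['tcp_pos'])*1000)
```

```text
[[ 0.54731408 -0.21420409  0.008     ]
 [ 0.5994631  -0.24421284  0.008     ]] [ 0.59655597 -0.24200659  0.038     ] -29.917946475356388 exposed 0.05654669520906186
0.028 [ -0.75627929   3.30507663 189.60890047]
0.04 [-12.74869286   2.87858317 189.59793414]
```

Emit:
servo_tool:
  increments: [-3,3,40,1,-6,3,90,1.5,-6,3,140,1.5,-6,3,175,1.5,-6,3,190,1.5,-6,3,194,1.5,-6,3,194,1.5]

```text
t: 8.1
tcp_pos: [0.577, -0.2324, 0.0049]
orientation: [0.798, 3.037, 0.0]
contact_force: [-0.7, -0.8, -0.5]
finger_gap: 0.0502
finger_force: 0.0
```

Emit:
servo_tool:
  increments: [0,0,0,0,0,0,0,0,0,0,0,0,0,0,0,0,0,0,0,0]
  jaw: 0
  force: 60

```text
t: 8.72
tcp_pos: [0.5768, -0.2326, 0.005]
orientation: [0.799, 3.037, 0.0]
contact_force: [-0.4, 0.4, 7.1]
finger_gap: 0.0136
finger_force: 58.5
```

Emit:
servo_tool:
  increments: [0,0,0,0,0,0,0,0,0,0,3,0,0,0,3,0,0,0,3,0]
  jaw: 28

```text
t: 9.35
tcp_pos: [0.5762, -0.2325, 0.0006]
orientation: [-0.799, -3.038, -0.0]
contact_force: [-0.2, 0.2, 0.7]
finger_gap: 0.028
finger_force: 0.0
```

Emit:
servo_tool:
  increments: [0,0,0,0,0,0,0,0,0,0,0,0,0,0,0,0]
  jaw: 0
  force: 60

```text
t: 9.85
tcp_pos: [0.5764, -0.2325, 0.0009]
orientation: [0.799, 3.038, 0.0]
contact_force: [-0.6, 0.2, 3.5]
finger_gap: 0.0135
finger_force: 58.6
```

Emit:
servo_tool:
  increments: [0,0,-2,0,10,0,-3,0,22,0,-3,0,36,0,-3,0,50,0,-3,0,64,0,-3,0,78,0,-3,0,92,0,-3,0,106,0,-3,0,112,0,-3,0]

```text
t: 11.1
tcp_pos: [0.4778, -0.1768, 0.0038]
orientation: [-0.799, -3.038, -0.0]
contact_force: [-0.5, 0.9, -2.6]
finger_gap: 0.0137
finger_force: 58.5
```

Emit:
servo_tool:
  increments: [4,0,0,0,4,0,2,0,4,0,2,0]

```text
t: 11.48
tcp_pos: [0.4757, -0.1756, 0.0016]
orientation: [0.799, 3.038, -0.0]
contact_force: [-0.2, 0.0, -2.3]
finger_gap: 0.0136
finger_force: 58.5
```

Run:
```python
from c import *
st()
a=snap('scene','s4')['img'];w=snap('wrist','w4')['img']
o=np.zeros((600,800,3),np.uint8)
o[:300,:480]=cv2.resize(a[170:270,280:440],(480,300));o[300:,:480]=cv2.resize(w[0:300],(480,300))[:300];cv2.imwrite('pics/s4c.png',o)
```

```text
11.475 [ 0.4757 -0.1756  0.0016] 
 [[-0.871  0.492  0.   ]
 [ 0.492  0.871 -0.   ]
 [-0.     0.    -1.   ]] [ 0.219  0.733  0.033  2.249 -0.14   0.161  1.438] 0.013619060310010334
```

View pics/s4c.png

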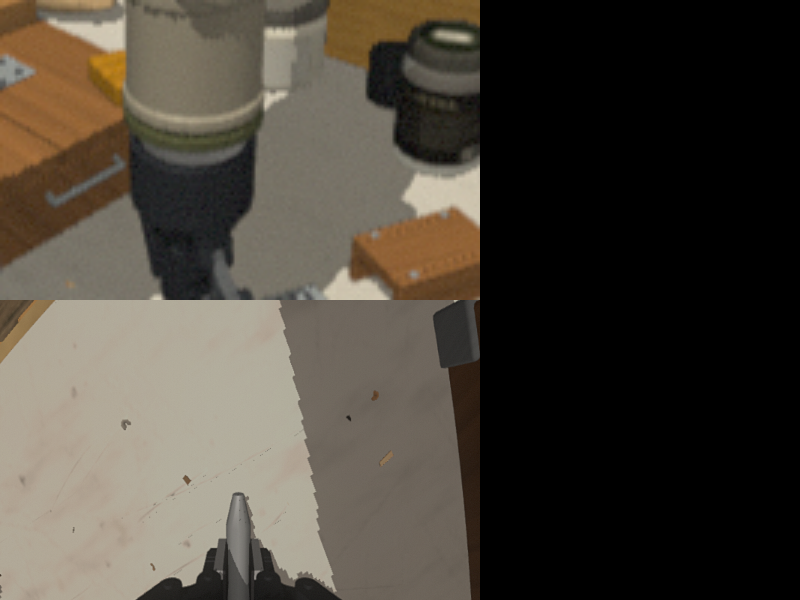

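The pin is fully out of the keeper and the tip is visible at (238,495). I'll release it and regrip on the head.

Emit:
servo_tool:
  increments: [0,0,-1,0,0,0,-1,0,0,0,-1,0,0,0,-30,0,-20,0,-60,0,-50,0,-60,0,-75,0,-60,0,-82,0,-60,0,-82,0,-60,0]
  jaw: 60

```text
t: 12.7
tcp_pos: [0.5461, -0.2155, 0.0615]
orientation: [-0.799, -3.037, -0.0]
contact_force: [0.3, 1.0, -0.6]
finger_gap: 0.06
finger_force: 0.0
```

Emit:
servo_tool:
  increments: [0,0,20,0,0,0,45,0,0,0,57,0,0,0,60,0,0,0,60,0]

```text
t: 13.32
tcp_pos: [0.5467, -0.2157, 0.0021]
orientation: [0.799, 3.038, -0.0]
contact_force: [-0.6, -0.1, 0.6]
finger_gap: 0.0596
finger_force: 0.0
```

Emit:
servo_tool:
  increments: [0,0,0,0,0,0,0,0,0,0,0,0,0,0,0,0,0,0,0,0]
  jaw: 0
  force: 80

```text
t: 13.95
tcp_pos: [0.5471, -0.2159, 0.0029]
orientation: [0.799, 3.037, -0.0]
contact_force: [-1.8, 0.8, 7.1]
finger_gap: 0.0318
finger_force: 79.6
```

Emit:
servo_tool:
  increments: [0,0,-5,0,0,0,-25,0,0,0,-60,0,0,0,-100,0,0,0,-140,0,0,0,-150,0,0,0,-150,0]

```text
t: 14.82
tcp_pos: [0.5467, -0.2156, 0.1521]
orientation: [0.799, 3.037, 0.0]
contact_force: [0.0, 0.3, -1.4]
finger_gap: 0.0317
finger_force: 79.8
```

Run:
```python
from c import *
st()
w=snap('wrist','w5')['img'];b=snap('scene','s5')['img']
o=np.zeros((600,800,3),np.uint8)
o[:400]=cv2.resize(w[0:320,:],(800,400));o[400:,:400]=cv2.resize(b[100:250,250:550],(400,200))
cv2.imwrite('pics/w5c.png',np.vstack([cv2.resize(w[140:340,160:480],(800,500))]))
s=manip.sense();M=Ro.from_rotvec(s['orientation']).as_matrix();P=s['tcp_pos']
print('pred tip,shoulder pts in crop',(proj(load('w5'),[P+M@[.1175,0,-.005],P+M@[.0225,0,-.013]])-[160,140])*2.5)
```

```text
14.825 [ 0.5467 -0.2156  0.1521] 
 [[-0.871  0.492  0.001]
 [ 0.492  0.871 -0.   ]
 [-0.001  0.    -1.   ]] [ 0.202  0.538  0.113  1.998 -0.101  0.611  1.438] 0.03172841446408596
pred tip,shoulder pts in crop [[ 395.03814851 -353.54528238]
 [ 394.87214354  198.17542086]]
```

View pics/w5c.png

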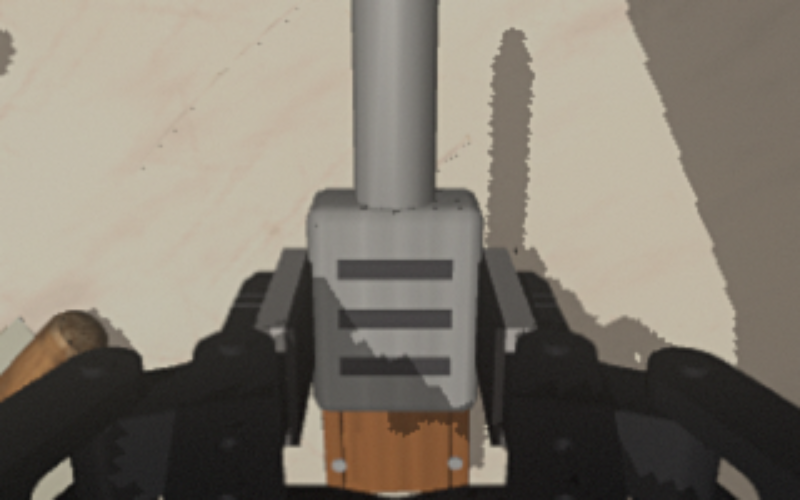

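The head is gripped centrally, with the shoulder at (395,207) and the shank straight along tool x. I'm moving to the start of the insertion line.

Emit:
servo_tool:
  increments: [8,6,0,5,22,17,0,12,38,30,0,20,54,43,0,28,70,55,0,36,85,67,0,44,100,79,0,52,112,89,0,60,122,96,0,66.5,124,98,0,66.5]

```text
t: 16.18
tcp_pos: [0.486, -0.0687, 0.1506]
orientation: [-2.331, -2.104, 0.004]
contact_force: [-0.2, 0.5, -2.7]
finger_gap: 0.0318
finger_force: 79.7
```

Emit:
servo_tool:
  increments: [0,0,0,0,0,0,0,0]

```text
t: 16.42
tcp_pos: [0.4871, -0.07, 0.1516]
orientation: [2.333, 2.103, -0.0]
contact_force: [0.6, 0.0, -2.2]
finger_gap: 0.0318
finger_force: 79.7
```

Run:
```python
from c import *
s,M=rel();P=s['tcp_pos']
print('to (-50,-165,95):',M.T@(ctr+R@[-.05,-.165,.095]-P)*1000)
a=snap('scene','s6');b=snap('top','t6');w=snap('wrist','w6')
A=P+M@[.1175,0,-.005];S=P+M@[.0225,0,-.005]
st3=[ctr+R@[-.05,0,.1],ctr+R@[-.05,0,.12]]
x0,y0=210,120;u0,v0=215,170;
o=np.zeros((600,800,3),np.uint8)
o[:600,:480]=cv2.resize(a['img'][y0:y0+150,x0:x0+120],(480,600),interpolation=cv2.INTER_CUBIC)
o[:320,480:]=cv2.resize(b['img'][v0:v0+80,u0:u0+80],(320,320),interpolation=cv2.INTER_CUBIC)
o[330:530,480:]=cv2.resize(w['img'][0:200,160:480],(320,200))
cv2.imwrite('pics/c6.png',o)
print('scene tip,shoulder,staple',((proj(a,[A,S]+st3)-[x0,y0])*4).round(),'top',((proj(b,[A,S]+st3)-[u0,v0])*4+[480,0]).round(),'wrist',(proj(w,[A,S]+st3)-[160,0]+[480,330]).round())
```

```text
t 16.425 chest-frame tcp [ -49.6 -165.9  151.6] tool y ang -5.93 q [-0.3   0.48  0.47  2.22 -0.43  0.52  0.4 ] F [ 0.6  0.  -2.2]
to (-50,-165,95): [ 0.94967675 -0.35436711 56.61288621]
scene tip,shoulder,staple [[231. 254.]
 [347. 315.]
 [188. 313.]
 [184. 283.]] top [[717. 232.]
 [870. 244.]
 [649. 229.]
 [646. 228.]] wrist [[637. 329.]
 [637. 546.]
 [637. 277.]
 [637. 255.]]
```

View pics/c6.png

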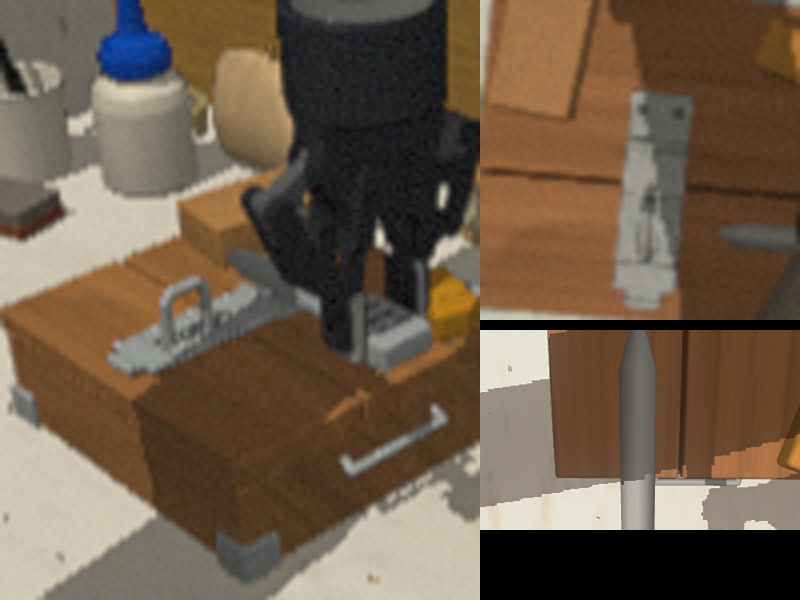

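The tip is at (722,234) in the top view and (230,255) in the scene view, both matching prediction. The staple matches within about 2 mm. I'm lowering and starting the insertion.

Emit:
servo_tool:
  increments: [0,0,15,0,0,0,35,0,0,0,50,0,0,0,56.5,0,0,0,56.5,0,10,0,56.5,0,22,0,56.5,0,34,0,56.5,0,42,0,56.5,0,50,0,56.5,0]

```text
t: 17.82
tcp_pos: [0.4923, -0.0189, 0.0954]
orientation: [2.333, 2.103, 0.0]
contact_force: [1.1, -0.1, -1.7]
finger_gap: 0.0321
finger_force: 79.7
```

Emit:
servo_tool:
  increments: [4,0,0,0,10,0,0,0,16,0,0,0,20,0,0,0,20,0,0,0]

```text
t: 18.45
tcp_pos: [0.4943, 0.0005, 0.0953]
orientation: [2.334, 2.103, -0.0]
contact_force: [0.4, -0.1, -2.5]
finger_gap: 0.0319
finger_force: 79.7
```

```bash
python3 -c "from c import *;rel()"
```

```text
t 18.45 chest-frame tcp [-49.9 -95.1  95.3] tool y ang -5.95 q [-0.38  0.58  0.38  2.25 -0.55  0.39  0.36] F [ 0.4 -0.1 -2.5]
```

Emit:
servo_tool:
  increments: [6,0,0,0,14,0,0,0,22,0,0,0,30,0,0,0,38,0,0,0,46,0,0,0,54,0,0,0,60,0,0,0,64,0,0,0,64,0,0,0]

```text
t: 19.7
tcp_pos: [0.5009, 0.0641, 0.0953]
orientation: [2.334, 2.103, -0.0]
contact_force: [0.5, -0.7, -2.0]
finger_gap: 0.0316
finger_force: 79.7
```

```bash
python3 -c "from c import *;rel()"
```

```text
t 19.7 chest-frame tcp [-49.9 -31.1  95.3] tool y ang -5.95 q [-0.52  0.59  0.4   2.23 -0.57  0.42  0.25] F [ 0.5 -0.7 -2. ]
```

Now the last few millimetres until contact, then lower onto the hasp.

Emit:
servo_tool:
  increments: [2,0,0,0,4,0,0,0,6,0,0,0,7,0,0,0,7,0,0,0]

```text
t: 20.32
tcp_pos: [0.5017, 0.0709, 0.0953]
orientation: [2.334, 2.103, 0.0]
contact_force: [-0.3, 0.7, -1.8]
finger_gap: 0.032
finger_force: 79.7
```

Emit:
servo_tool:
  increments: [0,0,2,0,0,0,4,0,1,0,5,0,2,0,5,0,3,0,5,0,3,0,5,0]

```text
t: 21.08
tcp_pos: [0.5018, 0.0733, 0.0903]
orientation: [2.334, 2.102, -0.001]
contact_force: [0.1, -3.6, -2.5]
finger_gap: 0.0318
finger_force: 79.8
```

The head is touching the staple (-3.6 N along y). I'll release and back off.

Emit:
servo_tool:
  increments: [0,0,0,0,0,0,0,0,0,0,0,0,0,0,0,0]
  jaw: 55

```text
t: 21.58
tcp_pos: [0.502, 0.074, 0.0904]
orientation: [2.334, 2.103, 0.0]
contact_force: [-0.1, 0.4, 0.3]
finger_gap: 0.0551
finger_force: 0.0
```

Emit:
servo_tool:
  increments: [0,0,-15,0,0,0,-40,0,0,0,-80,0,0,0,-130,0,-40,0,-150,0,-100,0,-150,0,-150,0,-150,0,-150,0,-150,0]

```text
t: 22.58
tcp_pos: [0.4855, -0.0794, 0.2417]
orientation: [2.34, 2.094, 0.001]
contact_force: [0.6, 0.5, 0.3]
finger_gap: 0.0549
finger_force: 0.0
```

Run:
```python
from c import *
rel()
a=snap('scene','s9');b=snap('top','t9');x0,y0=210,120;u0,v0=205,155
o=np.zeros((600,800,3),np.uint8)
o[:,:480]=cv2.resize(a['img'][y0:y0+150,x0:x0+120],(480,600),interpolation=cv2.INTER_CUBIC)
o[:320,480:]=cv2.resize(b['img'][v0:v0+110,u0:u0+110],(320,320),interpolation=cv2.INTER_CUBIC)
cv2.imwrite('pics/c9.png',o)
Q=[ctr+R@[-.05,-.026,.095],ctr+R@[-.05,.0915,.095]]
print('pred head,tip scene',((proj(a,Q)-[x0,y0])*4).round(),'top',((proj(b,Q)-[u0,v0])*320/110+[480,0]).round())
```

```text
t 22.575 chest-frame tcp [ -50.3 -175.4  241.7] tool y ang -6.37 q [-0.45  0.36  0.67  2.14 -0.33  0.74  0.33] F [0.6 0.5 0.3]
pred head,tip scene [[216. 337.]
 [101. 269.]] top [[662. 213.]
 [531. 202.]]
```

View pics/c9.png

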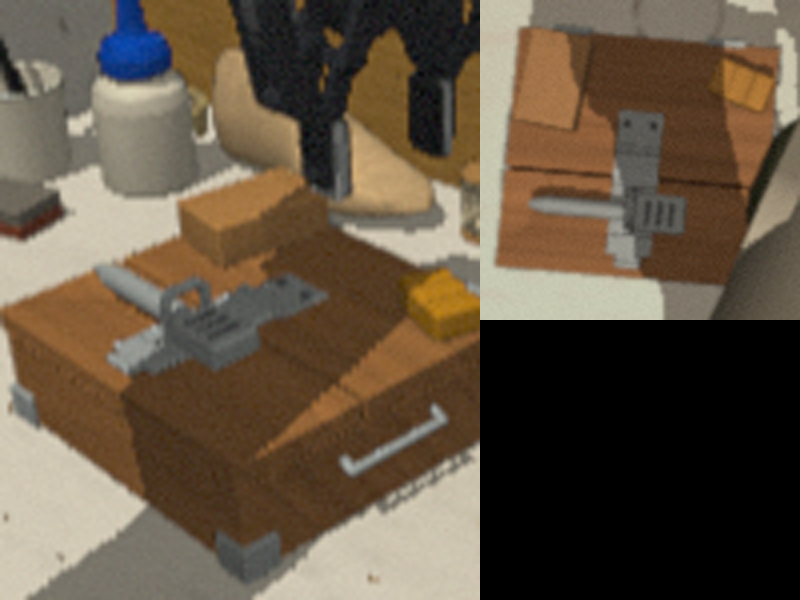

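The pin is through the loop with its head against the staple. The tip sits at (531,204) in the top view, against a predicted (531,202), and the blocks have not moved.

```bash
python3 -c "from plant import manip;print(manip.hand_in())"
```

```text
the job is handed in; nothing more can be done
None
```

The chest is locked: the hasp lies flat, the pin is fully home through the staple with its head against it, the cork and wax were not disturbed, and I handed the job in at about 23 s (no verdict was returned).

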